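Space the cross bars of a copper tube frame with a spacer block

TASK

Set the two sliding cross bars of the copper tube frame at equal gaps from the fixed bar at its left end (on the left as seen from the robot, its +y side), each gap as wide as the short side of the wooden spacer's foot. First stand the spacer between the left end bar and the nearer sliding bar, the long side of its foot along the bars, and slide that bar snug against it; then step the spacer over to the other side of that bar and slide the second bar snug against it, without shifting the first out of place. Leave the spacer standing in this second gap, and leave the pliers, the fan and the loose pipe tee alone.

Things in the scene. Friction and masses are not known exactly. Their poses are not given: they have to be found in the camera images.
- frame: Flat open frame of 22 mm copper tube fixed to the table, origin on the table top at its middle. Its x axis runs along the cross bars, its y axis along the two rails (tube axes at x = -130 and +130 mm, from y = -200 to +170 mm, 25 mm above the table). Fixed end bars at y = +170 mm (the left end, from which the gaps are set) and y = -200 mm; aluminium corner blocks 40 x 40 x 44 mm high at the four corners. Nothing fills the frame: the table is bare between the bars.
- end_bar_mid (a point): Middle of the fixed left end bar, on its tube axis (25 mm above the table). Bar diameter 22 mm.
- bar1_mid (a point): Middle of the first sliding cross bar (the one nearer the left end bar), on its tube axis. Copper tube 22 mm in diameter, axis 25 mm above the table, 260 mm between the rail axes; at each end a copper sleeve 28 mm in diameter and 36 mm long rides on the rail. It only slides along the rails, stays parallel and stays where it is left; it takes about 10 N to slide (some more when quick).
- bar2_mid (a point): Middle of the second sliding cross bar, the same shape and height, further from the left end bar; it takes about 4 N to slide. Pushed harder against the spacer than the first bar's 10 N, it would shift the first bar too.
- bar1 (a joint): Clear gap in m between the facing sides of the left end bar and the first sliding bar; falls as the bar slides to the left (+y of the frame). To be 0.045.
- bar2 (a joint): Clear distance in m between the facing sides of the left end bar and the second sliding bar; falls as it slides to the left. With both gaps set it is 0.045 + 0.022 + 0.045 = 0.112.
- spacer_mid (a point): Middle of the wooden spacer, 40 mm above its underside, its z axis up. Upside-down T: a foot 90 mm (its x axis) by 45 mm (its y axis, the gap width) and 34 mm high, and on its middle an upright grip 34 x 34 mm reaching from 34 to 80 mm above the underside. Loose, 130 to 250 g; starts standing on the table to the right of the frame.
- pliers: Bystander: pliers with blue handles lying on the table, about 180 mm long; origin under the joint.
- fan: Bystander: white 120 x 120 x 25 mm fan lying flat; origin under its middle.
- tee: Bystander: loose copper pipe tee, 60 mm long and 28 mm in diameter, lying on the table; origin under its middle.
There are look-alikes about, which are no part of the job. Of the things shaped like the part that bears spacer_mid, the wooden one is meant.

How it is judged:
On the way:
1. the spacer stands square on the table between the left end bar and the first sliding bar, and that bar is snug against it (gap 45 mm, within 4) (y of spacer_mid in the frame of frame between 0.127 and 0.146 m and x of spacer_mid in the frame of frame between -0.08 and 0.08 m and height (world z) of spacer_mid below 0.044 m and angle between spacer_mid's own z axis and vertical below 0.1 rad and angle between the x axis of spacer_mid and the x axis of frame, either way round below 0.12 rad and distance between end_bar_mid and bar1_mid between 0.063 and 0.071 m), for 0.2 s.
At the end, for the whole second after the job is handed in: Both clear gaps are 45 mm within 4 mm; the spacer stands upright on the table in the second gap, between the rails, its foot's long side along the bars within 0.12 rad; all is at rest, and pliers, fan and tee are within 30 mm of where they were (distance between end_bar_mid and bar1_mid between 0.063 and 0.071 m and distance between bar1_mid and bar2_mid between 0.063 and 0.071 m and y of spacer_mid in the frame of frame between 0.055 and 0.084 m and x of spacer_mid in the frame of frame between -0.08 and 0.08 m and height (world z) of spacer_mid below 0.044 m and angle between spacer_mid's own z axis and vertical below 0.1 rad and angle between the x axis of spacer_mid and the x axis of frame, either way round below 0.12 rad and y of bar2_mid in the frame of frame below 0.06 m and linear speed of spacer below 0.02 m/s and velocity of joint bar1 between -0.01 and 0.01 m/s and velocity of joint bar2 between -0.01 and 0.01 m/s and distance of each of pliers, fan, tee from where it was at the start of the episode below 0.03 m); the robot touches nothing.
It fails at once if the pliers, the fan or the pipe tee is moved by more than 30 mm (distance of any of pliers, fan, tee from where it was at the start of the episode above 0.03 m).
It also fails if it takes over 72 s, if anything falls off the work surface, if the arm or the gripper's body presses on something with over 40 N, if the wrist force passes 120 N, or if a joint passes its speed limit or range.

ROBOT

A 6-joint arm with a two-finger parallel gripper is mounted at the origin on the work surface. World frame = base frame: x ahead of the robot, y to its left, z up, the work surface at z = 0. Lengths are in m, angles in rad, forces in N, time in s.
With the tool pointing down it reaches from about 0.35 to 0.975 m from the base axis. Payload 4.9 kg.
Tool frame: the origin (TCP) lies at the very end of the fingers, on their centre line; the grasp point (between the pads) lies 19 mm behind it (ctrl.grip_point_offset is the distance from the TCP to the grasp point, in m); z points along the fingers, y is the line along which they close (so a half turn about z gives the same grasp; the last joint's range is limited). The gripper opens to 85 mm and grips with 20 to 120 N. Pads are 22 mm wide; open, the fingers measure 114 mm over their backs; the gripper's body (76 mm by 85 mm) begins 54 mm behind the grasp point. The pads swing forward as they close: fully open they stand 13 mm farther back than shut.
Start: joints at [-1.245, 0.053, 1.613, -0, 1.476, -0.119], TCP at [0.269, -0.564, 0.231] pointing down, gripper open.
Joint ranges: [-3.01, 3.01], [-1.01, 2.22], [0.06, 2.58], [-1.02, 4.17], [0.09, 2.62], [-3.14, 3.14]. Speed limits (rad/s): [2.57, 2.57, 3.14, 3.14, 3.14, 3.14].

INTERFACE

Orientations are given as a rotation vector (axis times angle).
In Python, from station import ctrl gives the robot as it stands.
- The arm moves only by the tool send_rows, never from a script. Its argument "rows" is a list of rows, each a list of 3 entries, a list of its own where there are three numbers: the finger opening in cm, from 0 to 8.54, then the shift along the tool's x, y, z in cm, then the turn about the tool's z in degrees. A call has 1 to 10 rows; each row shifts and turns the commanded pose from where the row before left it, along the tool's axes as they then stand; what a row does not reach is not made up. A row lasts 1/8 s, in which the tool goes at most 62.5 mm and 10.7 degrees, less where a joint would pass 70% of its speed; a pose out of reach is approached as far as the arm can. A call with a gripper value outside its range is refused whole. The fingers move at their own pace and stop on an object; "newtons" is the grip in N (left out, the last holds). Time passes only in rows, so rows that do not move let the fingers close. It gives the time, the measured TCP pose, the force, the opening and the grip force at its end, in the units of the state.
- ctrl.get_obs(): the state, without advancing time (a new reading comes with each control period).
- ctrl.get_image(name): name is "side" or "top" or "wrist"; returns a dict with "frame" (420x560x3 uint8, red, green, blue), "range_z" (420x560 float32, m along the optical axis (not along the pixel's ray), 0 where there is no reading), "fx", "fy", "cx", "cy" (pixels), "k1" (the pictures are not rectified: a ray, as slopes to the right and down, at radius r is drawn at 1 + k1 r^2 times it, then the intrinsics apply), "cam_to_world" (4x4, takes a point from camera to world coordinates). Camera axes: x right, y down, z forward; pixel columns grow to the right and rows downward; lengths in m; the calibration is good to about 2 mm. A picture is of the moment at which its call begins.
- ctrl.finish_job(): hands the job in; it is judged then, once.
The state is a dict: "t": time; "q": joint angles; "dq": joint speeds; "effort": joint torques, N m; "tool_pos": TCP position; "tool_rot": TCP orientation; "contact_force": force on the tool from outside, world axes, zero at the start; "wrist_torque": the same for the moment, N m; "opening": finger opening in m; "grip_force": force on a finger pad.
Only numpy, scipy, OpenCV 4.12 (cv2) and the standard library are available. Lean on these libraries where they do the work, as an engineer would, in place of code of your own. Each camera call takes 0.05 s, during which the arm holds its last target. There are 200 camera calls.

## Working session

There is one attempt and no reset: what is moved stays moved. The work goes in short steps, Python scripts to look and compute and a tool call to move; the robot and the scene stay as the last step left them, time stands still between calls to the robot, and variables do not carry over. Pictures are saved under pics/ and viewed, at most 10 in all, crops included, and the job is handed in when it is done.

Besides the shell and the picture viewer there is one more tool, called after "Request:" in YAML: its name, and indented under it one key for each argument. send_rows: Moves the arm, as the interface text tells. Its arguments: {"type":"object","properties":{"rows":{"type":"array","items":{"type":"array"}},"newtons":{"type":"number"}},"required":["rows"]}

```bash
mkdir -p pics; cat > h.py <<'E'
import numpy as np, cv2
from station import ctrl
def grab(n):
    return ctrl.get_image(n)
def save(im,f,crop=None,s=1):
    a=im["frame"][:,:,::-1]
    if crop: a=a[crop[1]:crop[3],crop[0]:crop[2]]
    cv2.imwrite("pics/"+f,cv2.resize(a,None,fx=s,fy=s,interpolation=cv2.INTER_CUBIC))
def ray(im,u,v):
    x=(u-im["cx"])/im["fx"];y=(v-im["cy"])/im["fy"];r0=np.hypot(x,y);r=r0
    for _ in range(20): r=r0/(1+im["k1"]*r*r)
    s=r/r0 if r0>0 else 1
    return np.array([x*s,y*s,1.])
def onz(im,u,v,z):
    T=np.array(im["cam_to_world"]);d=T[:3,:3]@ray(im,u,v);o=T[:3,3]
    return o+d*(z-o[2])/d[2]
def pt(im,u,v):
    T=np.array(im["cam_to_world"]);return T[:3,:3]@(ray(im,u,v)*im["range_z"][int(v),int(u)])+T[:3,3]
def proj(im,p):
    T=np.array(im["cam_to_world"]);c=T[:3,:3].T@(np.array(p)-T[:3,3]);x,y=c[0]/c[2],c[1]/c[2];k=1+im["k1"]*(x*x+y*y)
    return im["fx"]*x*k+im["cx"],im["fy"]*y*k+im["cy"]
E
python3 - <<'E'
from h import *
import numpy as np
np.set_printoptions(precision=3,suppress=True)
t=grab("top");s=grab("side")
a=np.hstack([t["frame"],s["frame"]])[:,:,::-1]
save(t,"top.png",s=1.4);save(s,"side.png",s=1.4)
for i in (t,s):print(i["cam_to_world"],i["fx"],i["k1"])
o=ctrl.get_obs();print({k:np.round(v,3) for k,v in o.items()})
E
```

```text
[[-0.022 -0.999  0.044  0.48 ]
 [-1.     0.021 -0.011 -0.024]
 [ 0.01  -0.044 -0.999  1.318]
 [ 0.     0.     0.     1.   ]] 459.5311407982195 -0.006539460653526809
[[-0.995 -0.06   0.077  0.476]
 [-0.097  0.688 -0.719  0.701]
 [-0.01  -0.723 -0.691  0.736]
 [ 0.     0.     0.     1.   ]] 395.5028280082713 -0.016307021249930314
{'t': np.float64(0.1), 'q': array([-1.245,  0.053,  1.614, -0.   ,  1.476, -0.119]), 'dq': array([ 0.   , -0.001, -0.004, -0.001, -0.001, -0.001]), 'effort': array([ -0.   , -39.49 , -37.136,  -0.   ,   0.004,   0.   ]), 'tool_pos': array([ 0.269, -0.564,  0.23 ]), 'tool_rot': array([-3.062, -0.693,  0.   ]), 'contact_force': array([ 0.498,  0.822, -0.583]), 'wrist_torque': array([0.035, 0.036, 0.003]), 'grip_force': np.float64(0.0), 'opening': np.float64(0.085)}
```

View pics/top.png

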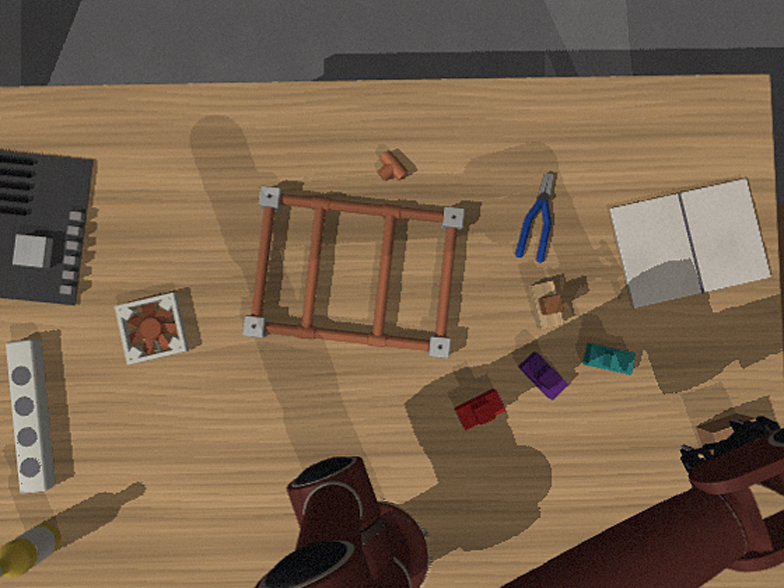

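View pics/side.png

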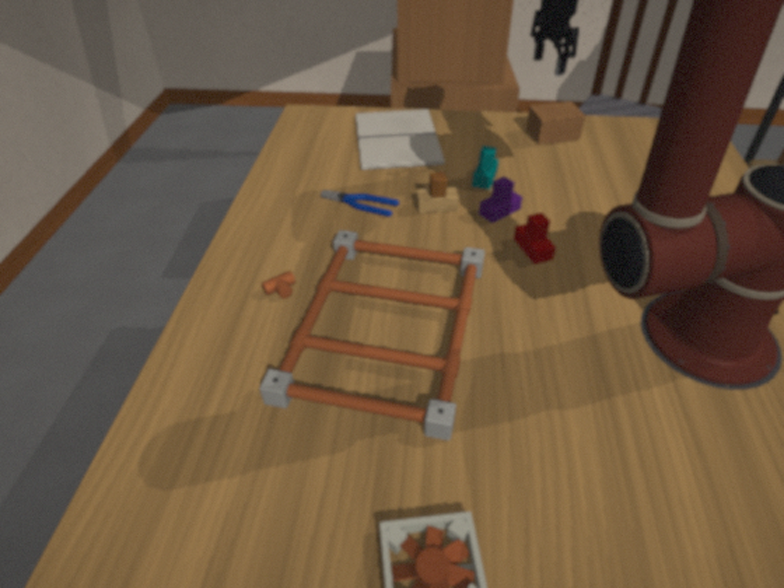

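The top view shows the frame with its grey corner blocks at (in shown pixels) (269,197), (453,217), (254,326) and (439,347). Fan is at (152,328), tee at (392,166), pliers at (538,220).
Spacer-shaped candidates: wood (550,300), purple (543,376), teal (609,358), red (480,409). I choose the wood-coloured one at (550,300), which has a pale foot and brown grip.

```bash
python3 - <<'E'
from h import *
np.set_printoptions(precision=4,suppress=True)
t=grab("top")
save(t,"crop.png",(340,170,460,270),5)
# world map
H,W=420,560
uu,vv=np.meshgrid(np.arange(W),np.arange(H))
x=(uu-t["cx"])/t["fx"];y=(vv-t["cy"])/t["fy"];k=1+t["k1"]*(x*x+y*y);x/=k;y/=k
T=np.array(t["cam_to_world"]);z=t["range_z"]
P=np.stack([x*z,y*z,z],-1)@T[:3,:3].T+T[:3,3]
np.save("P.npy",P)
hsv=cv2.cvtColor(t["frame"],cv2.COLOR_RGB2HSV)
B=[]
for (u,v) in [(269,197),(453,217),(254,326),(439,347)]:
    u/=1.4;v/=1.4
    m=np.zeros((H,W),bool);m[int(v)-12:int(v)+13,int(u)-12:int(u)+13]=1
    m&=(hsv[...,1]<60)&(hsv[...,2]>90)&(P[...,2]>.03)
    vs,us=np.nonzero(m);(c,sz,an)=cv2.minAreaRect(np.stack([us,vs],1).astype(np.float32))
    w=onz(t,*c,.044);B.append(w);print(c,sz,w,np.median(P[m][:,2]))
B=np.array(B) # TL TR BL BR ; left=+y
ydir=(B[0]-B[1]+B[2]-B[3])[:2];print("len",np.linalg.norm(ydir)/2);ydir/=np.linalg.norm(ydir)
xdir=(B[0]-B[2]+B[1]-B[3])[:2];print("wid",np.linalg.norm(xdir)/2);xdir/=np.linalg.norm(xdir)
th=np.arctan2(xdir[1],xdir[0]);th2=np.arctan2(-ydir[0],ydir[1]);print("yaw",th,th2)
th=(th+th2)/2;R=np.array([[np.cos(th),-np.sin(th)],[np.sin(th),np.cos(th)]])
o=B[:,:2].mean(0)+R@[0,.015];print("frame o",o)
np.savez("frame.npz",R=R,o=o,th=th)
F=(P[...,:2]-o)@R
m=(np.abs(F[...,0])<.1)&(np.abs(F[...,1])<.21)&(P[...,2]>.022)
ys=F[m][:,1]
h,e=np.histogram(ys,np.arange(-.22,.2,.004));
for a,b in zip(h,e):
    if a>40: print(round(b+.002,3),a,end="; ")
for lo,hi in[(-.2,-.16),]: pass
# spacer
for name,zlo,zhi in(("foot",.02,.05),("grip",.062,.1)):
    m=np.zeros((H,W),np.uint8);m[190:240,370:415]=1
    m=m.astype(bool)&(P[...,2]>zlo)&(P[...,2]<zhi)
    q=P[m][:,:2].astype(np.float32);r=cv2.minAreaRect(q*1000);print(name,len(q),np.median(P[m],0),r)
o=ctrl.get_obs();print(o['t'],o['tool_pos'])
E
```

```text
(191.7722625732422, 140.27723693847656) (14.129528045654297, 14.527543067932129) [0.7234 0.1949 0.044 ] 0.044502317605942476
(323.3861389160156, 155.1386260986328) (14.129528045654297, 14.726551055908203) [ 0.6743 -0.1713  0.044 ] 0.04489928737648663
(180.68902587890625, 232.79876708984375) (14.356100082397461, 14.024806022644043) [0.4665 0.229  0.044 ] 0.04509216192528487
(313.49505615234375, 247.5495147705078) (14.229032516479492, 13.930521011352539) [ 0.4178 -0.1371  0.044 ] 0.045300876902896414
len 0.36940791074068335
wid 0.2589506805483332
yaw -0.1320275911206276 -0.13283837811239585
frame o [0.5725 0.0437]
-0.206 93; -0.202 100; -0.198 105; -0.194 112; -0.19 96; -0.082 102; -0.078 1019; -0.074 99; -0.07 103; -0.066 100; 0.058 91; 0.062 109; 0.066 108; 0.07 98; 0.074 94; 0.078 58; 0.162 131; 0.166 112; 0.17 99; 0.174 98; 0.178 80; foot 386 [ 0.4981 -0.3497  0.0353] ((497.4725341796875, -355.6818542480469), (89.5836181640625, 46.937931060791016), 11.89577579498291)
grip 179 [ 0.4969 -0.354   0.0812] ((497.4083557128906, -355.2533874511719), (33.83362579345703, 34.30356216430664), 11.987831115722656)
0.15 [ 0.2687 -0.5637  0.2303]
```

View pics/crop.png

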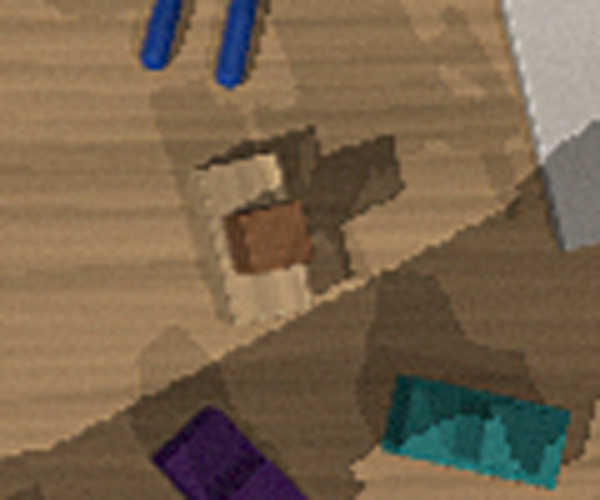

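The crop shows the wooden spacer clearly: pale foot and brown grip, at crop pixel (265,240). Its foot's long side is 12° from world x, and the frame's yaw is -7.6°. I move above it.

Request:
send_rows:
  rows:
    - [8.5,[4.94,-1.5,1.3],0]
    - [8.5,[4.94,-1.5,1.3],0]
    - [8.5,[4.94,-1.5,1.3],0]
    - [8.5,[4.94,-1.5,1.3],0]
    - [8.5,[4.94,-1.5,1.3],0]
    - [8.5,[4.94,-1.5,1.3],0]
    - [8.5,[0,0,0],6.75]
    - [8.5,[0,0,0],6.75]
    - [8.5,[0,0,0],0]
    - [8.5,[0,0,0],0]
  newtons: 30

```text
t: 1.4
tool_pos: [0.4976, -0.3554, 0.1532]
tool_rot: [-3.124, -0.33, 0.0]
contact_force: [0.0, -0.3, -0.3]
opening: 0.0854
grip_force: 0.0
```

```bash
cat >> h.py <<'E'
from scipy.spatial.transform import Rotation as Ro
def fr(x,y,z=0):
    d=np.load("frame.npz");return np.r_[d["o"]+d["R"]@[x,y],z]
def tofr(p):
    d=np.load("frame.npz");return d["R"].T@(np.array(p)[:2]-d["o"])
def need(target,head=None):
    o=ctrl.get_obs();R=Ro.from_rotvec(o["tool_rot"]).as_matrix();h=np.degrees(np.arctan2(R[1,0],R[0,0]))
    print("t",round(o["t"],2),"pos",np.round(o["tool_pos"],4),"head",round(h,2),"tilt",np.round(R[2,:2],3),"need cm",np.round(R.T@(np.array(target)-o["tool_pos"])*100,2),"turn",None if head is None else round(h-head,2))
def cloud(im):
    H,W=im["range_z"].shape
    u=np.stack(np.meshgrid(np.arange(W),np.arange(H)),-1)
    x=(u[...,0]-im["cx"])/im["fx"];y=(u[...,1]-im["cy"])/im["fy"];r0=np.hypot(x,y);r=r0.copy()
    for _ in range(10): r=r0/(1+im["k1"]*r*r)
    s=np.where(r0>0,r/np.maximum(r0,1e-9),1);z=im["range_z"];T=np.array(im["cam_to_world"])
    P=np.stack([x*s*z,y*s*z,z],-1)@T[:3,:3].T+T[:3,3];P[z==0]=np.nan
    return P
def blob(P,c,rad,zlo,zhi):
    m=(np.hypot(P[...,0]-c[0],P[...,1]-c[1])<rad)&(P[...,2]>zlo)&(P[...,2]<zhi)
    q=P[m];return len(q),np.round(np.median(q,0),4) if len(q) else None,cv2.minAreaRect((q[:,:2]*1000).astype(np.float32)) if len(q) else None
E
python3 - <<'E'
from h import *
w=grab("wrist");save(w,"w1.png")
P=cloud(w)
print(blob(P,(.4975,-.355),.06,.025,.045));print(blob(P,(.4975,-.355),.03,.065,.095))
need((.4975,-.355,.042),12)
E
```

```text
(2981, array([ 0.5238, -0.3518,  0.0336]), ((500.3747253417969, -355.4532165527344), (89.26173400878906, 45.10036849975586), 11.930950164794922))
(2405, array([ 0.5025, -0.355 ,  0.0794]), ((500.3704833984375, -355.34881591796875), (33.75173568725586, 33.78773880004883), 12.85246753692627))
t 1.45 pos [ 0.4976 -0.3555  0.1532] head 12.04 tilt [-0. -0.] need cm [ 0.   -0.05 11.12] turn 0.04
```

View pics/w1.png

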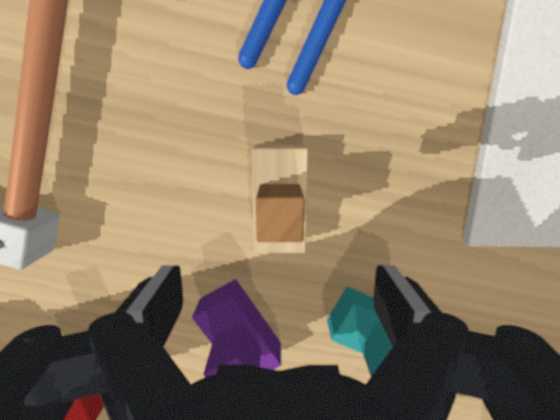

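The wrist view shows the wooden spacer at (280,200), square to the fingers and midway between them. The nearest neighbours, purple (240,330) and teal (360,325), are clear. I descend and grip it.

Request:
send_rows:
  rows:
    - [8.5,[0.2,0,3.7],0]
    - [8.5,[0,0,3.7],0]
    - [8.5,[0,0,3.6],0]
    - [8.5,[0,0,0],0]
    - [3,[0,0,0],0]
    - [2.5,[0,0,0],0]
    - [2.5,[0,0,0],0]
    - [2.5,[0,0,0],0]
    - [2.5,[0,0,0],0]
    - [2.5,[0,0,0],0]
  newtons: 40

```text
t: 2.7
tool_pos: [0.5008, -0.356, 0.0453]
tool_rot: [3.122, 0.328, 0.003]
contact_force: [-1.5, -1.0, 5.8]
opening: 0.0335
grip_force: 41.1
```

Request:
send_rows:
  rows:
    - [2.5,[0,0,-3],0]
    - [2.5,[0,0,-4],0]
    - [2.5,[0,0,-4],0]
    - [2.5,[0,0,0],6.5]
    - [2.5,[0,0,0],6.5]
    - [2.5,[0,0,0],6.6]
    - [2.5,[0,0,0],0]
    - [2.5,[0,0,0],0]

```text
t: 3.7
tool_pos: [0.4995, -0.3547, 0.1529]
tool_rot: [-3.134, 0.206, 0.001]
contact_force: [0.1, -0.2, -1.3]
opening: 0.0333
grip_force: 40.3
```

```bash
python3 - <<'E'
from h import *
print(np.degrees(np.load("frame.npz")["th"]))
need(fr(0,.133,.152),np.degrees(np.load("frame.npz")["th"]))
E
```

```text
-7.587851086847078
t 3.7 pos [ 0.4995 -0.3547  0.1529] head -7.52 tilt [-0.001 -0.   ] need cm [  2.04 -53.76   0.11] turn 0.07
```

Request:
send_rows:
  rows:
    - [2.5,[0.2,-4.4,0],0]
    - [2.5,[0.2,-5.5,0],0]
    - [2.5,[0.2,-5.5,0],0]
    - [2.5,[0.2,-5.5,0],0]
    - [2.5,[0.2,-5.5,0],0]
    - [2.5,[0.2,-5.5,0],0]
    - [2.5,[0.2,-5.5,0],0]
    - [2.5,[0.2,-5.5,0],0]
    - [2.5,[0.2,-5.5,0],0]
    - [2.5,[0.2,-5.4,0],0]

```text
t: 4.95
tool_pos: [0.5909, 0.1775, 0.1534]
tool_rot: [3.135, -0.206, 0.0]
contact_force: [0.5, -0.1, -0.1]
opening: 0.0335
grip_force: 40.5
```

Request:
send_rows:
  rows:
    - [2.5,[0,0,3],0]
    - [2.5,[0,0,0],0]
    - [2.5,[0,0,0],0]

```text
t: 5.32
tool_pos: [0.5909, 0.1752, 0.1237]
tool_rot: [3.135, -0.209, 0.0]
contact_force: [0.4, -0.3, -1.4]
opening: 0.0334
grip_force: 40.8
```

```bash
python3 - <<'E'
from h import *
w=grab("wrist");save(w,"w2.png");P=cloud(w)
d=np.load("frame.npz");F=(P[...,:2]-d["o"])@d["R"]
for c in(.17,.068):
  # bars: crest = highest points, per x slice
  for x0 in(-.08,-.05,.05,.07,.09):
    m=(abs(F[...,0]-x0)<.008)&(abs(F[...,1]-c)<.022)&(P[...,2]<.045)&(P[...,2]>.027)
    if m.sum()>10:print(c,x0,m.sum(),F[m][:,1].min().round(4),F[m][:,1].max().round(4),P[m][:,2].max().round(4))
need(fr(0,.133,.047),np.degrees(d["th"]))
m=(np.abs(F[...,1]-.133)<.03)&(np.abs(F[...,0])<.055)&(P[...,2]>.05)
print(m.sum(),F[m].min(0),F[m].max(0))
E
```

```text
0.17 0.05 679 0.1601 0.1815 0.0375
0.17 0.07 724 0.16 0.1817 0.0377
0.17 0.09 803 0.1599 0.1816 0.0374
0.068 -0.05 371 0.0589 0.0799 0.0368
0.068 0.05 678 0.0591 0.0803 0.0376
0.068 0.07 765 0.0581 0.0801 0.0372
0.068 0.09 816 0.0583 0.0804 0.0374
t 5.38 pos [0.5915 0.1751 0.1244] head -7.65 tilt [ 0.001 -0.   ] need cm [-0.16 -0.03  7.74] turn -0.06
37457 [-0.01775542  0.10310657] [0.04527221 0.16299863]
```

View pics/w2.png

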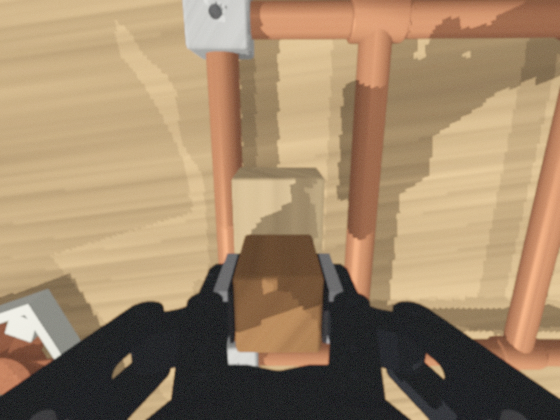

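The wrist view shows the held spacer, foot at (280,210), square between the left end bar at (228,150) and bar 1 at (370,150), with clearance on both sides. I lower it.

Request:
send_rows:
  rows:
    - [2.5,[0,0,3],0]
    - [2.5,[0,0,2.5],0]
    - [2.5,[0,0,1.5],0]
    - [2.5,[0,0,0.6],0]
    - [2.5,[0,0,0.2],0]
    - [2.5,[0,0,0],0]
    - [2.5,[0,0,0],0]

```text
t: 6.25
tool_pos: [0.5915, 0.1758, 0.0463]
tool_rot: [-3.134, 0.209, -0.002]
contact_force: [0.9, -0.3, -1.8]
opening: 0.0336
grip_force: 40.9
```

Request:
send_rows:
  rows:
    - [2.5,[0,0,0.1],0]
    - [2.5,[0,0,0],0]
    - [5,[0,0,0],0]
    - [6,[0,0,0],0]
    - [6,[0,0,0],0]

```text
t: 6.88
tool_pos: [0.5907, 0.1756, 0.0441]
tool_rot: [3.135, -0.209, -0.0]
contact_force: [0.4, 0.3, 0.6]
opening: 0.06
grip_force: 0.0
```

Request:
send_rows:
  rows:
    - [6,[0,0,-2],0]
    - [6,[0,0,-5],0]
    - [6,[0,0,-2],0]
    - [0,[0,4,0],0]
    - [0,[0,5,0],0]
    - [0,[0,0,0],0]
    - [0,[0,0,0],0]

```text
t: 7.75
tool_pos: [0.579, 0.0866, 0.1346]
tool_rot: [-3.134, 0.209, -0.0]
contact_force: [-0.3, 0.0, -0.6]
opening: 0.0002
grip_force: 0.0
```

```bash
cat > look.py <<'E'
from h import *
import sys
w=grab("wrist");save(w,sys.argv[1]);P=cloud(w)
d=np.load("frame.npz");F=(P[...,:2]-d["o"])@d["R"]
for x0 in(-.05,0.07,.1):
    m=(abs(F[...,0]-x0)<.008)&(P[...,2]<.045)&(P[...,2]>.028)&(abs(F[...,1])<.2)
    y=np.sort(F[m][:,1])
    if len(y)<5: continue
    g=np.split(y,np.nonzero(np.diff(y)>.004)[0]+1);print(x0,[(a[0].round(4),a[-1].round(4)) for a in g if len(a)>30])
m=(P[...,2]>.062)&(P[...,2]<.085)&(abs(F[...,0])<.06)&(abs(F[...,1]-float(sys.argv[2]))<.03)
if m.sum()>30:print("grip",cv2.minAreaRect((F[m]*1000).astype(np.float32)),P[m][:,2].max())
m=(P[...,2]>.030)&(P[...,2]<.0365)&(abs(F[...,0])<.07)&(abs(F[...,1]-float(sys.argv[2]))<.026)
if m.sum()>30:print("foot",cv2.minAreaRect((F[m]*1000).astype(np.float32)))
need(fr(*map(float,sys.argv[3:6])),np.degrees(d["th"]))
E
python3 look.py w3.png .133 0 .042 .018
```

```text
-0.05 [(np.float64(-0.19), np.float64(-0.1872)), (np.float64(-0.084), np.float64(-0.0633)), (np.float64(0.0583), np.float64(0.0793)), (np.float64(0.1118), np.float64(0.18))]
0.07 [(np.float64(-0.0836), np.float64(-0.0629)), (np.float64(0.0585), np.float64(0.0794)), (np.float64(0.1593), np.float64(0.1797))]
0.1 [(np.float64(-0.0846), np.float64(-0.0629)), (np.float64(0.0585), np.float64(0.0794)), (np.float64(0.1592), np.float64(0.1803))]
grip ((1.1082096099853516, 133.7305145263672), (34.48720932006836, 33.84840393066406), 89.95342254638672) 0.0817353954109934
foot ((0.7552261352539062, 133.89895629882812), (89.88617706298828, 44.91944885253906), 0.27348512411117554)
t 7.8 pos [0.579  0.0871 0.1345] head -7.59 tilt [ 0. -0.] need cm [-0.07  0.18 11.65] turn -0.0
```

Spacer stands well (frame y 133.8 mm, square). Now I go down on the right side of bar 1.

Request:
send_rows:
  rows:
    - [0,[0,0.9,2],0]
    - [0,[0,0,4],0]
    - [0,[0,0,4],0]
    - [0,[0,0,1.6],0]
    - [0,[0,0,0],0]
    - [0,[0,-0.5,0],0]
    - [0,[0,-0.5,0],0]
    - [0,[0,0,0],0]

```text
t: 8.8
tool_pos: [0.5801, 0.0879, 0.0197]
tool_rot: [-3.135, 0.207, -0.004]
contact_force: [0.3, -0.2, 0.1]
opening: 0.0
grip_force: 0.0
```

Request:
send_rows:
  rows:
    - [0,[0,-0.4,0],0]
    - [0,[0,-0.4,0],0]
    - [0,[0,-0.4,0],0]
    - [0,[0,-0.4,0],0]
    - [0,[0,-0.4,0],0]

```text
t: 9.43
tool_pos: [0.5821, 0.1047, 0.0195]
tool_rot: [3.129, -0.207, 0.001]
contact_force: [-2.5, -9.6, 4.9]
opening: -0.0001
grip_force: 5.7
```

```bash
python3 look.py w4.png .133 0 .074 .018
```

```text
-0.05 [(np.float64(-0.0736), np.float64(-0.0621))]
0.07 [(np.float64(0.0747), np.float64(0.0957)), (np.float64(0.1588), np.float64(0.168))]
0.1 [(np.float64(0.0745), np.float64(0.0956)), (np.float64(0.1589), np.float64(0.1632))]
grip ((4.960142612457275, 126.29432678222656), (28.597660064697266, 47.59580993652344), 3.383993148803711) 0.08497078206705366
foot ((0.9199562072753906, 134.20594787597656), (89.78059387207031, 46.10633087158203), 0.3133450448513031)
t 9.47 pos [0.5822 0.1051 0.0195] head -7.58 tilt [0.001 0.005] need cm [-0.15 -1.19  0.14] turn 0.01
```

Request:
send_rows:
  rows:
    - [0,[0,-0.35,0],0]
    - [0,[0,-0.35,0],0]
    - [0,[0,-0.35,0],0]
    - [0,[0,-0.3,0],0]
    - [0,[0,-0.1,0],0]
    - [0,[0,0,0],0]

```text
t: 10.22
tool_pos: [0.584, 0.1187, 0.0195]
tool_rot: [3.129, -0.208, 0.0]
contact_force: [-2.7, -11.2, 6.0]
opening: -0.0002
grip_force: 5.0
```

Request:
send_rows:
  rows:
    - [0,[0,-0.1,0],0]
    - [0,[0,-0.1,0],0]

```text
t: 10.48
tool_pos: [0.5842, 0.1205, 0.0195]
tool_rot: [3.129, -0.208, 0.0]
contact_force: [-2.7, -12.1, 6.3]
opening: 0.0001
grip_force: 5.2
```

```bash
python3 look.py w5.png .133 0 .089 .018
```

```text
0.07 [(np.float64(0.0906), np.float64(0.1117)), (np.float64(0.1594), np.float64(0.1808))]
0.1 [(np.float64(0.0905), np.float64(0.1117)), (np.float64(0.159), np.float64(0.1785))]
grip ((1.4694099426269531, 129.786376953125), (53.60600662231445, 33.88496398925781), 89.20716857910156) 0.0849978492635423
foot ((14.937995910644531, 132.9589385986328), (51.90470504760742, 109.9183349609375), 89.99270629882812)
t 10.53 pos [0.5843 0.1207 0.0195] head -7.6 tilt [0.001 0.006] need cm [-0.15 -1.12  0.14] turn -0.01
```

Request:
send_rows:
  rows:
    - [0,[0,-0.08,0],0]
    - [0,[0,0,0],0]

```text
t: 10.78
tool_pos: [0.5844, 0.1215, 0.0195]
tool_rot: [3.129, -0.208, 0.001]
contact_force: [-3.4, -11.1, 5.0]
opening: -0.0001
grip_force: 5.3
```

Request:
send_rows:
  rows:
    - [0,[0,-0.08,0],0]
    - [0,[0,0,0],0]

```text
t: 11.02
tool_pos: [0.5845, 0.1222, 0.0195]
tool_rot: [3.129, -0.208, 0.0]
contact_force: [-3.2, -10.4, 6.1]
opening: 0.0002
grip_force: 5.6
```

Request:
send_rows:
  rows:
    - [0,[0,-0.06,0],0]
    - [0,[0,0,0],0]

```text
t: 11.28
tool_pos: [0.5845, 0.1227, 0.0195]
tool_rot: [3.129, -0.208, 0.0]
contact_force: [-1.9, -11.8, 6.1]
opening: -0.0001
grip_force: 5.7
```

Request:
send_rows:
  rows:
    - [0,[0,-0.08,0],0]
    - [0,[0,0,0],0]

```text
t: 11.52
tool_pos: [0.5846, 0.123, 0.0195]
tool_rot: [3.128, -0.207, -0.0]
contact_force: [-3.1, -13.2, 6.0]
opening: 0.0002
grip_force: 6.1
```

Request:
send_rows:
  rows:
    - [0,[0,-0.06,0],0]
    - [0,[0,0,0],0]

```text
t: 11.78
tool_pos: [0.5846, 0.123, 0.0196]
tool_rot: [3.127, -0.207, -0.0]
contact_force: [-3.9, -15.2, 7.7]
opening: -0.0002
grip_force: 6.4
```

```bash
python3 look.py w6.png .133 0 .089 .018
```

```text
0.07 [(np.float64(0.0929), np.float64(0.1141)), (np.float64(0.1591), np.float64(0.1806))]
0.1 [(np.float64(0.0928), np.float64(0.1141)), (np.float64(0.1589), np.float64(0.1804))]
grip ((1.7872228622436523, 131.72817993164062), (57.01492691040039, 33.59943771362305), 86.28900146484375) 0.08499626649617184
foot ((14.888072967529297, 132.99708557128906), (110.12196350097656, 51.989837646484375), 0.0018706097034737468)
t 11.82 pos [0.5846 0.123  0.0195] head -7.58 tilt [0.    0.008] need cm [-0.15 -0.88  0.15] turn 0.0
```

Force rose and motion stopped: bar 1 is snug. I back off, rise and look.

Request:
send_rows:
  rows:
    - [0,[0,0.5,0],0]
    - [0,[0,0.7,0],0]
    - [0,[0,0,-4],0]
    - [0,[0,0,-4],0]
    - [6,[0,0,-3.5],0]
    - [6,[0,0,0],0]
    - [6,[0,0,0],0]

```text
t: 12.7
tool_pos: [0.582, 0.1153, 0.1322]
tool_rot: [3.135, -0.208, -0.002]
contact_force: [0.1, 0.6, -0.5]
opening: 0.0547
grip_force: 0.0
```

```bash
python3 look.py w7.png .136 0.001 .1365 .0445
```

```text
-0.05 [(np.float64(-0.083), np.float64(-0.0629)), (np.float64(0.0935), np.float64(0.1193)), (np.float64(0.1377), np.float64(0.1806))]
0.07 [(np.float64(-0.0834), np.float64(-0.0628)), (np.float64(0.093), np.float64(0.1142)), (np.float64(0.1598), np.float64(0.1809))]
0.1 [(np.float64(-0.0836), np.float64(-0.0626)), (np.float64(0.0932), np.float64(0.1142)), (np.float64(0.1594), np.float64(0.181))]
grip ((0.9332065582275391, 141.21536254882812), (35.71867752075195, 34.06338119506836), 89.92770385742188) 0.08423148499438349
foot ((0.2701873779296875, 136.0045928955078), (51.99345016479492, 139.16163635253906), 89.99457550048828)
t 12.75 pos [0.5816 0.1153 0.1314] head -7.6 tilt [-0.003  0.   ] need cm [ 0.17 -6.44  8.69] turn -0.02
```

```bash
python3 - <<'E'
from h import *
import cv2
w=cv2.imread("pics/w7.png");s=grab("side");a=s["frame"][200:340,160:360,::-1]
cv2.imwrite("pics/c7.png",np.hstack([w,cv2.resize(a,(600,420))])[:,:1160] if 0 else np.vstack([cv2.resize(w,(400,300)),cv2.resize(a,(400,280))]))
P=cloud(s);d=np.load("frame.npz");F=(P[...,:2]-d["o"])@d["R"]
for lo,hi in((.072,.09),(.06,.07),(.03,.037)):
    m=(P[...,2]>lo)&(P[...,2]<hi)&(abs(F[...,0])<.05)&(abs(F[...,1]-.137)<.03);print(lo,m.sum(),np.median(F[m],0) if m.sum() else 0,cv2.minAreaRect((F[m]*1000).astype(np.float32)) if m.sum()>5 else 0)
E
```

```text
0.072 252 [-0.00406566  0.14592621] ((-2.7993927001953125, 143.78091430664062), (33.9774169921875, 36.5224609375), 0.46383798122406006)
0.06 51 [-0.00866286  0.158197  ] ((-10.306329727172852, 150.16085815429688), (46.107994079589844, 22.7067928314209), 43.669986724853516)
0.03 512 [-0.0156646   0.14707315] ((0.0348663330078125, 136.942626953125), (98.60356903076172, 59.80167007446289), 0.19013261795043945)
```

View pics/c7.png

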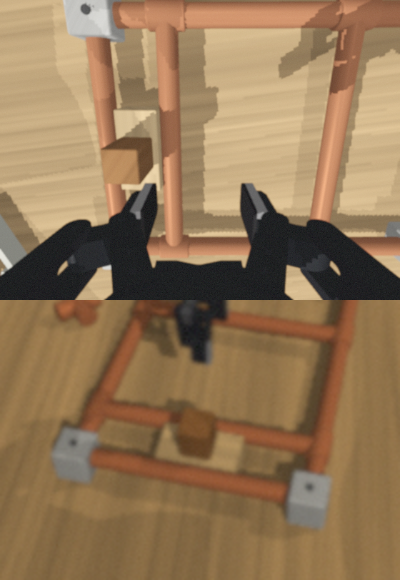

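The picture shows the spacer in the first gap, with the grip at (127,158) possibly leaning toward the end bar. I fit the planes of its tops.

```bash
cat > tilt.py <<'E'
from h import *
import sys
y0=float(sys.argv[1]);w=grab("wrist");P=cloud(w);d=np.load("frame.npz");F=np.dstack([(P[...,:2]-d["o"])@d["R"],P[...,2]])
hsv=cv2.cvtColor(w["frame"],cv2.COLOR_RGB2HSV)
for n,zl,zh,hw,hy in(("grip",.074,.09,.022,.030),("foot",.026,.045,.044,.0195)):
    m=(F[...,2]>zl)&(F[...,2]<zh)&(abs(F[...,0]-.001)<hw)&(abs(F[...,1]-y0)<hy)
    if n=="foot": m&=abs(F[...,0])>.024
    q=F[m]
    for _ in range(4):
        A=np.c_[q[:,:2]-[0,y0],np.ones(len(q))];c=np.linalg.lstsq(A,q[:,2],rcond=None)[0];r=q[:,2]-A@c
        q=q[abs(r)<max(.0015,2*np.std(r)*.8)]
    print(n,len(q),"slopes x,y",c[:2].round(3),"z0",c[2].round(4),"y",q[:,1].min().round(4),q[:,1].max().round(4),"x",q[:,0].min().round(4),q[:,0].max().round(4))
E
python3 tilt.py .1365
```

```text
grip 2512 slopes x,y [-0.003 -0.085] z0 0.0816 y 0.1251 0.159 x -0.0161 0.018
foot 1942 slopes x,y [ 0.001 -0.09 ] z0 0.0356 y 0.117 0.156 x -0.043 0.045
```

The spacer leans 0.088 rad toward the end bar. Closing vertical pads on the grip will square it up, and I need that grasp anyway.

Request:
send_rows:
  rows:
    - [6.5,[0.15,-3.3,0],0]
    - [6.5,[0,-3.4,0],0]
    - [6.5,[0,0,0],0]
    - [6.5,[0,0,3.5],0]
    - [6.5,[0,0,3],0]
    - [6.5,[0,0,1.8],0]
    - [6.5,[0,0,0],0]
    - [6.5,[0,0,0],0]
  newtons: 40

```text
t: 13.85
tool_pos: [0.594, 0.1814, 0.0515]
tool_rot: [-3.134, 0.209, -0.003]
contact_force: [0.3, -0.6, 0.1]
opening: 0.0651
grip_force: 0.0
```

Request:
send_rows:
  rows:
    - [3,[0,0.1,0],0]
    - [2.5,[0,0,0],0]
    - [2.5,[0,0,0],0]
    - [2.5,[0,0,0],0]
    - [2.5,[0,0,0],0]

```text
t: 14.48
tool_pos: [0.5938, 0.1802, 0.0517]
tool_rot: [3.134, -0.208, 0.003]
contact_force: [-1.7, -2.3, 5.4]
opening: 0.0337
grip_force: 41.4
```

```bash
python3 look.py w8.png .136 0.001 .1365 .0445; python3 tilt.py .1365
```

```text
-0.05 [(np.float64(0.1095), np.float64(0.1154)), (np.float64(0.1609), np.float64(0.1686))]
0.07 [(np.float64(0.0935), np.float64(0.1147)), (np.float64(0.1602), np.float64(0.1813))]
0.1 [(np.float64(0.0931), np.float64(0.1146)), (np.float64(0.1602), np.float64(0.1812))]
grip ((0.6034278869628906, 137.3193817138672), (57.53450393676758, 35.438499450683594), 89.49746704101562) 0.08498543245141411
foot ((0.6171340942382812, 136.00057983398438), (51.99656295776367, 138.2645263671875), 89.99612426757812)
t 14.53 pos [0.5939 0.1802 0.0517] head -7.61 tilt [0.002 0.   ] need cm [-0.22  0.16  0.72] turn -0.02
grip 6319 slopes x,y [-0.003 -0.031] z0 0.0803 y 0.1087 0.1665 x -0.0168 0.018
foot 3080 slopes x,y [-0.004 -0.033] z0 0.0345 y 0.117 0.156 x 0.024 0.045
```

Request:
send_rows:
  rows:
    - [2.5,[0,0.1,0.1],0]
    - [2.5,[0,0,0.1],0]
    - [2.5,[0,0,0],0]
    - [2.5,[0,0,0],0]
    - [2.5,[0,0,0],0]

```text
t: 15.2
tool_pos: [0.5939, 0.1795, 0.0511]
tool_rot: [3.135, -0.208, 0.003]
contact_force: [-4.9, -2.0, 11.3]
opening: 0.033
grip_force: 40.7
```

```bash
python3 look.py w9.png .136 0.001 .1365 .0445; python3 tilt.py .1365
```

```text
-0.05 [(np.float64(0.109), np.float64(0.1143)), (np.float64(0.1607), np.float64(0.1677))]
0.07 [(np.float64(0.0935), np.float64(0.1147)), (np.float64(0.16), np.float64(0.1814))]
0.1 [(np.float64(0.093), np.float64(0.1147)), (np.float64(0.1601), np.float64(0.1812))]
grip ((0.7332286834716797, 137.08164978027344), (58.17681121826172, 35.34947967529297), 88.99726104736328) 0.08499752038169674
foot ((0.779754638671875, 135.99562072753906), (138.27853393554688, 51.993446350097656), 0.0019409513333812356)
t 15.25 pos [0.5939 0.1795 0.0511] head -7.61 tilt [ 0.002 -0.   ] need cm [-0.23  0.09  0.65] turn -0.02
grip 6405 slopes x,y [-0.005 -0.016] z0 0.0799 y 0.108 0.1665 x -0.0167 0.0184
foot 3081 slopes x,y [-0.004 -0.015] z0 0.0341 y 0.117 0.156 x 0.024 0.045
```

Spacer is square in the first gap now (tilt 0.015, bar spacing 66.8 mm), so the first milestone is met. I lift it over bar 1.

Request:
send_rows:
  rows:
    - [2.5,[0,0,-1],0]
    - [2.5,[0,0,-2.5],0]
    - [2.5,[0,0,-3],0]
    - [2.5,[0,0,0],0]
    - [2.5,[0,3.5,0],0]
    - [2.5,[0,3.5,0],0]
    - [2.5,[0,0,0],0]
    - [2.5,[0,0,0],0]

```text
t: 16.3
tool_pos: [0.5829, 0.1104, 0.1119]
tool_rot: [-3.134, 0.209, 0.003]
contact_force: [-0.6, 0.3, -1.2]
opening: 0.0335
grip_force: 40.8
```

```bash
python3 look.py w10.png .067 0.001 .067 .0465; python3 tilt.py .067
```

```text
-0.05 [(np.float64(-0.0833), np.float64(-0.063)), (np.float64(0.1598), np.float64(0.1812))]
0.07 [(np.float64(-0.0836), np.float64(-0.0624)), (np.float64(0.0931), np.float64(0.1142)), (np.float64(0.1593), np.float64(0.1803))]
0.1 [(np.float64(-0.0835), np.float64(-0.0626)), (np.float64(0.093), np.float64(0.114)), (np.float64(0.1592), np.float64(0.1813))]
grip ((43.55466079711914, 67.48521423339844), (44.13417053222656, 0.7434741258621216), 89.97859191894531) 0.08496231540511895
t 16.35 pos [0.5831 0.1107 0.1123] head -7.59 tilt [-0.001 -0.   ] need cm [-0.06  0.08  6.58] turn -0.01
  ret = _var(a, axis=axis, dtype=dtype, out=out, ddof=ddof,
  arrmean = um.true_divide(arrmean, div, out=arrmean,
  ret = ret.dtype.type(ret / rcount)
Traceback (most recent call last):
  File "tilt.py", line 12, in <module>
    print(n,len(q),"slopes x,y",c[:2].round(3),"z0",c[2].round(4),"y",q[:,1].min().round(4),q[:,1].max().round(4),"x",q[:,0].min().round(4),q[:,0].max().round(4))
                                                                      ~~~~~~~~~~^^
ValueError: zero-size array to reduction operation minimum which has no identity
```

Request:
send_rows:
  rows:
    - [2.5,[0,0.1,2.5],0]
    - [2.5,[0,0,2],0]
    - [2.5,[0,0,1],0]
    - [2.5,[0,0,0.4],0]
    - [2.5,[0,0,0.15],0]
    - [2.5,[0,0,0],0]
    - [2.5,[0,0,0],0]

```text
t: 17.27
tool_pos: [0.584, 0.1091, 0.0535]
tool_rot: [-3.134, 0.209, -0.002]
contact_force: [0.2, 0.6, -2.0]
opening: 0.0331
grip_force: 40.8
```

Request:
send_rows:
  rows:
    - [2.5,[0,0,0.2],0]
    - [2.5,[0,0,0.1],0]
    - [2.5,[0,0,0],0]
    - [2.5,[0,0,0],0]

```text
t: 17.77
tool_pos: [0.5839, 0.1091, 0.0511]
tool_rot: [3.135, -0.209, 0.001]
contact_force: [-3.0, -0.6, 5.6]
opening: 0.0333
grip_force: 41.3
```

Request:
send_rows:
  rows:
    - [5,[0,0,0],0]
    - [6.5,[0,0,0],0]
    - [6.5,[0,0,0],0]
    - [6.5,[0,0,-3],0]
    - [6.5,[0,0,-4],0]
    - [0,[0,4,-2],0]
    - [0,[0,5,0],0]
    - [0,[0,0,0],0]
    - [0,[0,0,0],0]

```text
t: 18.9
tool_pos: [0.5714, 0.0201, 0.1395]
tool_rot: [-3.134, 0.209, 0.001]
contact_force: [-0.0, -0.1, -0.7]
opening: -0.0
grip_force: 0.0
```

```bash
python3 look.py w11.png .067 0.001 -.11 .0185; python3 tilt.py .067
```

```text
-0.05 [(np.float64(-0.2), np.float64(-0.1875)), (np.float64(-0.0842), np.float64(-0.0629)), (np.float64(0.0437), np.float64(0.0876)), (np.float64(0.0923), np.float64(0.1125)), (np.float64(0.1588), np.float64(0.1786))]
0.07 [(np.float64(-0.2), np.float64(-0.1867)), (np.float64(-0.0839), np.float64(-0.063)), (np.float64(0.0921), np.float64(0.1127)), (np.float64(0.1583), np.float64(0.1792))]
0.1 [(np.float64(-0.2), np.float64(-0.1877)), (np.float64(-0.0847), np.float64(-0.0628)), (np.float64(0.0921), np.float64(0.1132)), (np.float64(0.158), np.float64(0.1731))]
grip ((0.5918388366699219, 65.68120574951172), (34.36859893798828, 34.20054626464844), 89.8726577758789) 0.08161050160018657
foot ((8.395709991455078, 67.88584899902344), (107.00120544433594, 49.49463653564453), 0.3886221647262573)
t 18.95 pos [0.5714 0.0206 0.1394] head -7.59 tilt [-0.001 -0.   ] need cm [-0.09  8.69 12.09] turn -0.0
grip 2341 slopes x,y [-0.002  0.007] z0 0.0795 y 0.0486 0.0826 x -0.0161 0.0173
foot 1945 slopes x,y [0.    0.001] z0 0.0336 y 0.0475 0.0864 x -0.043 0.045
```

Request:
send_rows:
  rows:
    - [0,[0,4.4,0],0]
    - [0,[0,4.4,0],0]
    - [0,[0,0,0],0]
    - [0,[0,0,4],0]
    - [0,[0,0,4.5],0]
    - [0,[0,0,3.5],0]
    - [0,[0,0,0],0]
    - [0,[0,-0.7,0],0]
    - [0,[0,-0.5,0],0]
    - [0,[0,0,0],0]

```text
t: 20.25
tool_pos: [0.5627, -0.055, 0.0215]
tool_rot: [3.134, -0.207, 0.005]
contact_force: [0.5, -0.0, -0.3]
opening: 0.0001
grip_force: 0.0
```

Request:
send_rows:
  rows:
    - [0,[0,-0.8,0],0]
    - [0,[0,-1,0],0]
    - [0,[0,-1.2,0],0]
    - [0,[0,-1.2,0],0]
    - [0,[0,-1.2,0],0]
    - [0,[0,-1.2,0],0]
    - [0,[0,-1,0],0]
    - [0,[0,-0.8,0],0]
    - [0,[0,-0.5,0],0]
    - [0,[0,0,0],0]

```text
t: 21.5
tool_pos: [0.5741, 0.0335, 0.0207]
tool_rot: [-3.134, 0.208, -0.003]
contact_force: [0.5, -2.6, 2.8]
opening: 0.0002
grip_force: 1.5
```

```bash
python3 look.py w12.png .067 0.001 .0125 .0185; python3 tilt.py .067
```

```text
-0.05 []
0.07 [(np.float64(0.0026), np.float64(0.0238)), (np.float64(0.0918), np.float64(0.0993))]
0.1 [(np.float64(0.0025), np.float64(0.0238)), (np.float64(0.0916), np.float64(0.0949))]
grip ((4.33701229095459, 64.04861450195312), (29.259521484375, 34.19729995727539), 4.878787994384766) 0.08137711326729438
foot ((12.669361114501953, 67.94416809082031), (50.068031311035156, 113.5269775390625), 89.91864013671875)
t 21.55 pos [0.5739 0.0334 0.0204] head -7.6 tilt [ 0.001 -0.   ] need cm [-0.17 -2.26  0.19] turn -0.01
grip 4805 slopes x,y [-0.026  0.002] z0 0.0797 y 0.0481 0.0789 x -0.011 0.018
foot 4539 slopes x,y [-0.01  -0.001] z0 0.0339 y 0.0475 0.0865 x -0.0423 0.045
```

Request:
send_rows:
  rows:
    - [0,[0,-0.5,0],0]
    - [0,[0,-0.5,0],0]
    - [0,[0,-0.4,0],0]
    - [0,[0,-0.3,0],0]
    - [0,[0,-0.1,0],0]
    - [0,[0,-0.1,0],0]
    - [0,[0,-0.05,0],0]
    - [0,[0,0,0],0]

```text
t: 22.6
tool_pos: [0.5761, 0.0519, 0.0201]
tool_rot: [3.134, -0.209, 0.001]
contact_force: [-0.3, -4.1, 5.6]
opening: -0.0003
grip_force: 2.6
```

```bash
python3 look.py w13.png .067 0.001 .0125 .0185; python3 tilt.py .067
```

```text
0.07 [(np.float64(0.0213), np.float64(0.0425)), (np.float64(0.0918), np.float64(0.1137))]
0.1 [(np.float64(0.0212), np.float64(0.0424)), (np.float64(0.0918), np.float64(0.1092))]
grip ((1.9338741302490234, 61.180782318115234), (48.48613357543945, 32.45491409301758), 89.12059783935547) 0.08499264693183545
foot ((15.595325469970703, 66.99420928955078), (108.78192901611328, 51.97919845581055), 0.0011479932582005858)
t 22.65 pos [0.5761 0.0519 0.0201] head -7.63 tilt [0. 0.] need cm [-0.15 -0.39  0.16] turn -0.04
grip 4302 slopes x,y [-0.055 -0.056] z0 0.0807 y 0.037 0.0854 x -0.0053 0.0178
foot 4641 slopes x,y [-0.001 -0.031] z0 0.0342 y 0.0475 0.0865 x -0.0381 0.045
```

Request:
send_rows:
  rows:
    - [0,[0,-0.1,0],0]
    - [0,[0,-0.1,0],0]
    - [0,[0,0,0],0]

```text
t: 23.08
tool_pos: [0.5764, 0.054, 0.0201]
tool_rot: [3.134, -0.209, 0.001]
contact_force: [-0.7, -4.9, 4.6]
opening: 0.0002
grip_force: 2.6
```

Request:
send_rows:
  rows:
    - [0,[0,-0.1,0],0]
    - [0,[0,0,0],0]

```text
t: 23.32
tool_pos: [0.5765, 0.0549, 0.0201]
tool_rot: [3.134, -0.208, 0.001]
contact_force: [-0.0, -5.2, 5.6]
opening: 0.0
grip_force: 2.8
```

```bash
python3 look.py w14.png .067 0.001 .0125 .0185; python3 tilt.py .067
```

```text
0.07 [(np.float64(0.0243), np.float64(0.0455)), (np.float64(0.0919), np.float64(0.1135))]
0.1 [(np.float64(0.0243), np.float64(0.0454)), (np.float64(0.0918), np.float64(0.1134))]
grip ((1.9012832641601562, 63.5485954284668), (53.07040023803711, 32.12910079956055), 89.99552154541016) 0.08499057443575136
foot ((15.992847442626953, 66.98146057128906), (51.95759963989258, 107.9225845336914), 89.99794006347656)
t 23.38 pos [0.5765 0.0549 0.0201] head -7.61 tilt [0.    0.001] need cm [-0.15 -0.09  0.16] turn -0.02
grip 4908 slopes x,y [0.028 0.003] z0 0.0799 y 0.0371 0.0898 x -0.0052 0.0179
foot 4628 slopes x,y [-0.003 -0.068] z0 0.0352 y 0.0475 0.0865 x -0.0382 0.045
```

Bar spacing is now 67.8 mm, which is tight enough, but the spacer leans 0.068. I back off and square it up by gripping again.

Request:
send_rows:
  rows:
    - [0,[0,0.5,0],0]
    - [0,[0,0.7,0],0]
    - [0,[0,0,-4],0]
    - [0,[0,0,-4],0]
    - [6,[0,0,-3.5],0]
    - [6,[0,0,0],0]
    - [6.5,[0,0,0],0]

```text
t: 24.3
tool_pos: [0.5736, 0.0433, 0.1332]
tool_rot: [-3.134, 0.209, 0.004]
contact_force: [-0.3, -1.0, 0.2]
opening: 0.0541
grip_force: 0.0
```

```bash
python3 look.py w15.png .07 0.001 .071 .051; python3 tilt.py .068
```

```text
-0.05 [(np.float64(-0.2), np.float64(-0.1871)), (np.float64(0.0245), np.float64(0.0475)), (np.float64(0.066), np.float64(0.1136)), (np.float64(0.1586), np.float64(0.1802))]
0.07 [(np.float64(-0.1999), np.float64(-0.1873)), (np.float64(0.0247), np.float64(0.0455)), (np.float64(0.0922), np.float64(0.1135)), (np.float64(0.1591), np.float64(0.1798))]
0.1 [(np.float64(-0.1934), np.float64(-0.1867)), (np.float64(0.0247), np.float64(0.0455)), (np.float64(0.0925), np.float64(0.1134)), (np.float64(0.1593), np.float64(0.1801))]
grip ((0.6567554473876953, 68.14488220214844), (33.947776794433594, 33.86886978149414), 89.90471649169922) 0.08167115231774061
foot ((-0.2160491943359375, 69.98719787597656), (139.52830505371094, 51.987266540527344), 0.023551754653453827)
t 24.35 pos [0.5732 0.0433 0.1325] head -7.61 tilt [-0.004 -0.   ] need cm [ 0.05 -7.13  8.15] turn -0.03
grip 2484 slopes x,y [-0.002  0.001] z0 0.0795 y 0.0513 0.0852 x -0.0164 0.0173
foot 1849 slopes x,y [-0.001  0.002] z0 0.0336 y 0.0485 0.0874 x -0.043 0.045
```

After backing off, the spacer stands flat (tilt 0.002) at frame y 68 mm. The bar spacings are 66.6 and 67.8 mm against a target of 67, so I hand in.

```bash
python3 -c "
from station import ctrl
print(ctrl.finish_job())"
```

```text
the job is handed in; nothing more can be done
None
```

I handed the job in with clear gaps of about 44.6 mm and 45.8 mm (target 45) and the spacer standing flat in the second gap; the pliers, fan and tee were never touched, and no verdict was returned.

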